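# Zero the seed counter's scale with its sunken tare key

### The job

Zero the counter scale with the sample jar standing on it: with the fingertips push the sliding dust shutter on its keypad all the way open, reach down into the square well it uncovers and press the sunken tare key fully down for a moment, then push the shutter fully shut over the well again. Leave the small power key in the open round well unpressed, and do not move or lift the jar on the pan or the jars and bottle standing around.

Things in the scene. Friction and masses are not known exactly. Their poses are not given: they have to be found in the camera images.
- scale: Off-white counter scale, fixed. Origin on the counter under the centre of its keypad console; x points from console to weighing pan, y along the console to its left, z up. Console: flat block 140 (x) by 240 (y) mm, top 70 mm above the counter, with two wells and a flat black display. Behind it the steel pan, 165 by 250 mm, centred at x = 165 mm, top 55 mm above the counter.
- tare_well (a point): Centre of the mouth of the square tare well, level with the console's top; 48 by 48 mm, 32 mm deep, at x = -25 mm, y = 0 of the scale. Axes as the scale's. Hidden under the shutter when that is shut.
- shutter (a joint): Travel of the dust shutter along the scale's +y, in m: 0 = shut, centred over the tare well; 0.070 = fully open (end stop), well quite clear. Starts between 0 and 0.020. Slides with about 1.5 N of friction between two 5 mm high rails (33.5 mm either side of its centre in x) and stays where it is left.
- shutter_tab (a point): Centre of the top of the shutter's push tab. The shutter is a dark steel plate 60 by 60 mm, upper face 74 mm above the counter; across its middle stands the tab, a ridge 40 mm long along the scale's x, 10 mm thick along y, 17 mm high above the plate (top 91 mm above the counter). The point moves with the shutter; axes as the scale's.
- tare_key (a joint): Depth by which the tare key is pressed, in m: 0 = up, 0.006 = fully down. Spring-loaded: about 1.5 N to start it, 5 N fully down; it comes up by itself.
- tare_key_top (a point): Centre of the top of the tare key, a black round cap 24 mm across in the middle of the square well. Unpressed, the top lies 50 mm above the counter, that is 20 mm below the console's top.
- power_key (a joint): Depth by which the power key is pressed, in m: 0 = up, 0.006 = fully down. It must not be pressed.
- power_key_top (a point): Centre of the top of the power key, a black round cap 16 mm across in the open round well, 40 mm across and 32 mm deep, 80 mm to the -y side of the tare well; unpressed 20 mm below the console's top.
- sample_jar: Glass jar of seed with a steel lid, 68 mm across and 72 mm high, standing loose on the scale's pan. Origin at the centre of its underside, z up.
- seed_jar: Glass jar of seed with a steel lid, 68 mm across and 72 mm high, loose on the counter beside the scale. Origin at the centre of its underside, z up.
- pellet_jar: Smaller jar with a black lid, 56 mm across and 66 mm high, loose on the counter beside the scale. Origin at the centre of its underside, z up.
- spray_bottle: White plastic bottle, 60 mm across and 130 mm high, loose on the counter beside the scale. Origin at the centre of its underside, z up.
There are look-alikes about, which are no part of the job. What is shaped like the sample_jar but green or turquoise is not meant.

How it is judged (in metres and radians):
On the way, in this order (a step that is already met when the one before it is completed fails the run):
1. the shutter is pushed open (value of joint shutter above 0.06 m), for 0.1 s.
2. the tare key is pressed fully down for a moment, the shutter still open (value of joint tare_key above 0.0045 m and value of joint shutter above 0.045 m), for 0.2 s.
3. the shutter is pushed shut again, the key up (value of joint shutter below 0.006 m and value of joint tare_key below 0.0015 m), for 0.1 s.
At the end, for the whole second after the job is handed in: The shutter is shut to within 6 mm, both keys are up (within 1.5 mm), the sample jar stands upright and at rest on the pan within 15 mm of where it was, and the other jars and the bottle are within 20 mm of where they were (all of step 3 and value of joint power_key below 0.0015 m and distance of sample_jar from where it was at the start of the episode below 0.015 m and angle between sample_jar's own z axis and vertical below 0.1 rad and linear speed of sample_jar below 0.02 m/s and distance of each of seed_jar, pellet_jar, spray_bottle from where it was at the start of the episode below 0.02 m); the robot touches nothing.
It fails at once if the power key is pressed (3 mm or more) (value of joint power_key above 0.003 m).
It fails at once if the sample jar is moved more than 15 mm, lifted or tipped (distance of sample_jar from where it was at the start of the episode above 0.015 m or angle between sample_jar's own z axis and vertical above 0.3 rad).
It fails at once if one of the other jars or the bottle is moved more than 20 mm, lifted or tipped (distance of any of seed_jar, pellet_jar, spray_bottle from where it was at the start of the episode above 0.02 m or angle between any of seed_jar, pellet_jar, spray_bottle's own z axis and vertical above 0.3 rad).
It also fails if it takes over 54 s, if anything falls off the work surface, if the arm or the gripper's body presses on something with over 40 N, if the wrist force passes 120 N, or if a joint passes its speed limit or range.

### The arm

A 6-joint arm with a two-finger parallel gripper is mounted at the origin on the work surface. World frame = base frame: x ahead of the robot, y to its left, z up, the work surface at z = 0. Lengths are in m, angles in degrees, forces in N, time in s.
With the tool pointing down it reaches from about 0.4 to 0.825 m from the base axis. Payload 7 kg.
Tool frame: the origin (TCP) lies at the very end of the fingers, on their centre line; the grasp point (between the pads) lies r.pinch_z behind it (r.pinch_z is the distance from the TCP to the grasp point, in m); z points along the fingers, y is the direction in which the jaws open and shut (so a half turn about z gives the same grasp; the last joint's range is limited). The gripper opens to 88 mm and grips with 3 to 60 N. Pads are 19 mm wide; open, the fingers measure 130 mm over their backs; the gripper's body (78 mm by 193 mm) begins 47 mm behind the grasp point.
Start: joints at [84.46, 20.546, 0.682, 0, -70.136, -16.507], TCP at [0.253, 0.626, 0.227] pointing down, gripper open.
Joint ranges: [-176.03, 176.03], [-82.01, 121.73], [-58.28, 71.71], [-173.87, 95.51], [-174.79, -0.11], [-173.66, 173.66]. Speed limits (degrees/s): [136.94, 136.94, 172.46, 180, 180, 180].

### API

Orientations are given as [roll, pitch, yaw] about the fixed x, y, z axes, in that order (R = Rz(yaw) Ry(pitch) Rx(roll)).
In Python, from plant import r gives the robot as it stands. The module is installed in compiled form; this text tells all that it offers.
- The arm moves only by the tool servo_tool, never from a script. Its argument "steps" is a list of rows, each a list of 5 numbers: the finger opening in cm, from 0 to 8.76, then the shift along the tool's x, y, z in cm, then the turn about the tool's z in degrees. In form: [[fingers, x, y, z, spin], ...]. A call has 1 to 8 rows; each row shifts and turns the commanded pose from where the row before left it, along the tool's axes as they then stand; what a row does not reach is not made up. A row lasts 1/8 s, in which the tool goes at most 62.5 mm and 10.7 degrees, less where a joint would pass 70% of its speed; a pose out of reach is approached as far as the arm can. A call with a gripper value outside its range is refused whole. The fingers move at their own pace and stop on an object; "squeeze" is the grip in N (left out, the last holds). Time passes only in rows, so rows that do not move let the fingers close. It gives the time, the measured TCP pose, the force and the opening at its end, in the units of the state.
- r.get_state(): the state, without advancing time (a new reading comes with each control period).
- r.capture(name): name is "scene" or "top" or "wrist"; returns the picture (400x640x3 uint8, red, green, blue); there is no depth.
- r.calibration(name): a dict with "K" (3x3 intrinsics, pixels), "rvec" (rotation vector, rad) and "tvec" (3), from world to camera coordinates, as OpenCV has them; the wrist camera has in their place "tool_from_camera" (4x4, takes a point from camera to tool coordinates, whose origin is the TCP and whose axes are the flange's). Camera axes: x right, y down, z forward; pixel columns grow to the right and rows downward; lengths in m; the calibration is good to about 2 mm. A picture is of the moment at which its call begins: read the wrist's pose just before it. calibration takes no time and is no camera call.
- r.close_job(): hands the job in, once; it reports no verdict.
The state is a dict: "time_s": time; "joints": joint angles; "qd": joint speeds; "joint_torque": joint torques, N m; "tcp_pos": TCP position; "eef_rot": TCP orientation; "contact_force": force on the tool from outside, world axes, zero at the start; "moment": the same for the moment, N m; "gripper_width": finger opening in m.
Only numpy, scipy, OpenCV 4.12 (cv2) and the standard library are available. Lean on these libraries where they do the work, as an engineer would, in place of code of your own. Each camera call takes 0.05 s, during which the arm holds its last target.

## Working session

There is one attempt and no reset: what is moved stays moved. The work goes in short steps, Python scripts to look and compute and a tool call to move; the robot and the scene stay as the last step left them, time stands still between calls to the robot, and variables do not carry over. Pictures are saved under pics/ and viewed, and the job is handed in when it is done.

Besides the shell and the picture viewer there is one more tool, called after "Request:" as name(argument=value, ...) on one line, values as JSON. servo_tool: Moves the arm, as the interface text tells. Its arguments: {"type":"object","properties":{"steps":{"type":"array","items":{"type":"array","items":{"type":"number"}}},"squeeze":{"type":"number"}},"required":["steps"]}

```bash
mkdir -p pics
python3 - <<'E'
from plant import r
import cv2
print(r.get_state(), r.pinch_z)
for n in("scene","top","wrist"):
    cv2.imwrite(f"pics/{n}0.png",r.capture(n)[:,:,::-1]); print(n,r.calibration(n))
E
```

```text
{'time_s': 0.0, 'joints': array([ 8.44589204e+01,  2.05935518e+01,  6.33722318e-01, -1.89560678e-02,
       -7.01381355e+01, -1.65045918e+01]), 'qd': array([-0.07083674, -0.04277499, -0.0645996 ,  0.12065459,  0.0453064 ,
       -0.00609949]), 'joint_torque': array([ 9.25763197e-04, -5.82718277e+01,  2.93066847e+01,  6.99723423e+00,
        7.01499768e-03, -1.58854350e-04]), 'tcp_pos': array([0.25323058, 0.62515852, 0.22560209]), 'eef_rot': array([ 1.79901009e+02, -1.07480627e-02, -2.20521177e+01]), 'contact_force': array([-0.73648605,  0.4392065 , -0.68394344]), 'moment': array([0.01614011, 0.01284062, 0.04794057]), 'gripper_width': 0.08788344464097358} 0.0188
scene {'K': array([[430.12470748,   0.        , 301.40339546],
       [  0.        , 430.12470748, 197.13536543],
       [  0.        ,   0.        ,   1.        ]]), 'rvec': array([ 1.07425115,  2.43415906, -0.95723474]), 'tvec': array([ 0.45576117, -0.24762763,  1.70226309])}
top {'K': array([[488.40544932,   0.        , 318.43124205],
       [  0.        , 488.40544932, 203.65475325],
       [  0.        ,   0.        ,   1.        ]]), 'rvec': array([ 2.13301865, -2.15110469,  0.19304816]), 'tvec': array([-0.03173953,  0.62807759,  1.1612191 ])}
wrist {'K': array([[327.38541284,   0.        , 317.39735115],
       [  0.        , 327.38541284, 196.81188206],
       [  0.        ,   0.        ,   1.        ]]), 'tool_from_camera': array([[-5.36277591e-04, -9.58919770e-01, -2.83676907e-01,
         7.66970493e-02],
       [ 9.99999811e-01, -5.99531155e-04,  1.36157675e-04,
         5.98150268e-04],
       [-3.00637430e-04, -2.83676780e-01,  9.58919910e-01,
        -1.58619812e-01],
       [ 0.00000000e+00,  0.00000000e+00,  0.00000000e+00,
         1.00000000e+00]])}
```

View pics/top0.png

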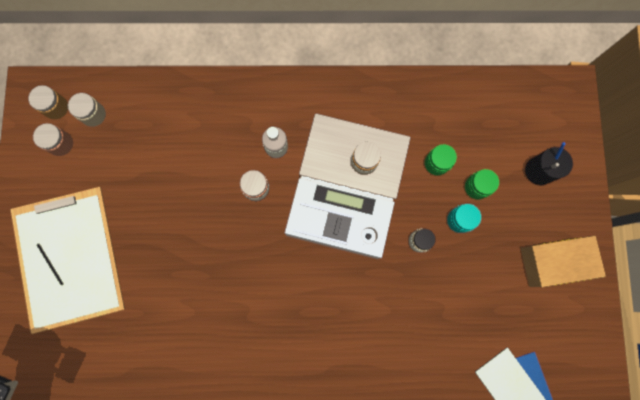

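View pics/scene0.png

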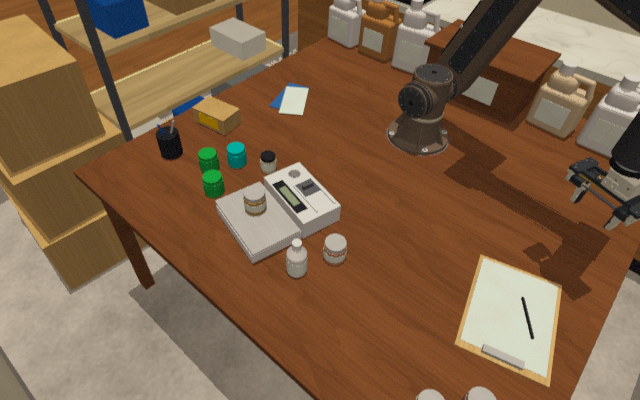

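View pics/wrist0.png

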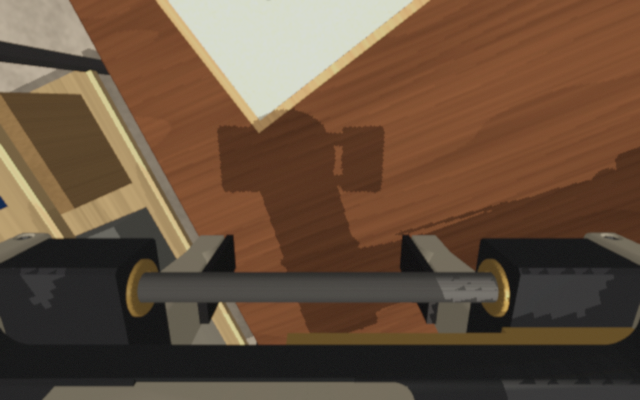

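The top view shows the console around (340,217), the shutter at about (337,227) and the power well at (370,236). I'll measure on an enlarged crop.

```bash
cat > h.py <<'E'
import numpy as np, cv2
from plant import r
def ray(n,px,z,T=None):
    c=r.calibration(n); K=c["K"]
    d=np.linalg.inv(K)@np.array([px[0],px[1],1.])
    if T is None:
        R,_=cv2.Rodrigues(c["rvec"]); o=-R.T@c["tvec"]; d=R.T@d
    else:
        M=T@c["tool_from_camera"]; o=M[:3,3]; d=M[:3,:3]@d
    return o+d*(z-o[2])/d[2]
def proj(n,P):
    c=r.calibration(n); p,_=cv2.projectPoints(np.array(P,float).reshape(-1,3),c["rvec"],c["tvec"],c["K"],None); return p[:,0]
E
python3 - <<'E'
from h import *
im=cv2.imread("pics/top0.png")
c=im[165:270,270:450]
cv2.imwrite("pics/topc.png",cv2.resize(c,None,fx=4.4,fy=4.4,interpolation=cv2.INTER_CUBIC))
hsv=cv2.cvtColor(im,cv2.COLOR_BGR2HSV)
# console whites
m=((hsv[:,:,2]>165)&(hsv[:,:,1]<35)).astype(np.uint8)*255
m[:, :270]=0;m[:,420:]=0;m[:170]=0;m[265:]=0
m=cv2.morphologyEx(m,cv2.MORPH_CLOSE,np.ones((25,25)))
cs,_=cv2.findContours(m,cv2.RETR_EXTERNAL,cv2.CHAIN_APPROX_NONE)
k=max(cs,key=cv2.contourArea);rc=cv2.minAreaRect(k);b=cv2.boxPoints(rc);print(rc,b)
P=np.array([ray("top",p,.07) for p in b]);print(P.round(4)); print(np.linalg.norm(np.diff(P,axis=0),axis=1),P.mean(0))
E
```

```text
((342.76470947265625, 204.44119262695312), (99.68213653564453, 83.91732025146484), 14.03624439239502) [[284.2353  233.05882]
 [304.58826 151.64708]
 [401.29413 175.82356]
 [380.94116 257.2353 ]]
[[ 0.5533  0.0467  0.07  ]
 [ 0.7564 -0.0035  0.07  ]
 [ 0.6932 -0.2427  0.07  ]
 [ 0.4929 -0.186   0.07  ]]
[0.2092376  0.24734948 0.20812883] [ 0.62394977 -0.0963869   0.07      ]
```

View pics/topc.png

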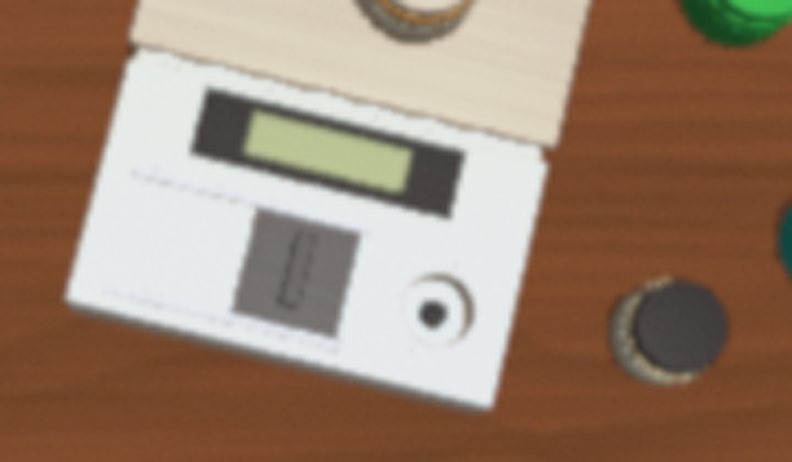

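Run:
```python
from h import *
im=cv2.imread("pics/top0.png")
f=lambda p:(np.array(p)+.5)/4.4-.5+np.array([270,165])
C={"LB":(66,300),"RB":(494,408),"RT":(549,160),"LT":(132,50)}
P={k:ray("top",f(v),.07)[:2] for k,v in C.items()}
print(P, np.linalg.norm(P["LB"]-P["RB"]),np.linalg.norm(P["RT"]-P["LT"]),np.linalg.norm(P["LB"]-P["LT"]),np.linalg.norm(P["RB"]-P["RT"]))
yv=P["LB"]-P["RB"]+P["LT"]-P["RT"]; xv=P["LT"]-P["LB"]+P["RT"]-P["RB"]
print("yaw", np.degrees(np.arctan2(-yv[0],yv[1])),np.degrees(np.arctan2(xv[1],xv[0])))
o=sum(P.values())/4;print("origin",o)
# dark shutter blob
hsv=cv2.cvtColor(im,cv2.COLOR_BGR2HSV)
m=((hsv[:,:,2]<150)&(hsv[:,:,1]<60)).astype(np.uint8)*255
n,l,s,c=cv2.connectedComponentsWithStats(m)
for i in range(1,n):
    if s[i,4]>15 and 280<c[i][0]<450 and 170<c[i][1]<260:
        k=cv2.findContours((l==i).astype(np.uint8),0,1)[0][0]
        b=cv2.boxPoints(cv2.minAreaRect(k)); print(c[i],s[i,4],cv2.minAreaRect(k), ray("top",c[i],.074), ray("top",c[i],.05),ray("top",c[i],.07))
```

```text
{'LB': array([0.55389829, 0.04580203]), 'RB': array([ 0.49267147, -0.18829972]), 'RT': array([ 0.63012959, -0.22331624]), 'LT': array([0.69444127, 0.00904322])} 0.24197593866856718 0.24109523554675444 0.1452705821209775 0.14184813432021962
yaw -15.06308050824526 -14.476692421044792
origin [ 0.59278516 -0.08919268]
[344.00167504 199.58123953] 597 ((343.88238525390625, 199.47059631347656), (60.63390350341797, 15.522278785705566), 14.03624439239502) [ 0.63379415 -0.09930273  0.074     ] [ 0.63798568 -0.10095804  0.05      ] [ 0.63449274 -0.09957862  0.07      ]
[336.82078853 226.54659498] 558 ((336.88238525390625, 226.47061157226562), (23.283418655395508, 23.768489837646484), 14.03624439239502) [ 0.56763762 -0.08069233  0.074     ] [ 0.57047782 -0.0819675   0.05      ] [ 0.56811098 -0.08090486  0.07      ]
[422.10199005 239.84079602] 402 ((421.6918029785156, 240.1781005859375), (20.248119354248047, 25.280887603759766), 69.44395446777344) [ 0.5336873 -0.2863959  0.074    ] [ 0.53583403 -0.29187282  0.05      ] [ 0.53404509 -0.28730872  0.07      ]
[331.88034188 245.85470085] 117 ((331.8967590332031, 245.90504455566406), (94.8304214477539, 1.2730190753936768), 14.300277709960938) [ 0.52101727 -0.06806324  0.074     ] [ 0.52290519 -0.06908044  0.05      ] [ 0.52133192 -0.06823277  0.07      ]
[367.8  235.92] 25 ((367.5, 236.0), (4.0, 5.0), 90.0) [ 0.54426527 -0.15522307  0.074     ] [ 0.54662806 -0.15802063  0.05      ] [ 0.54465907 -0.15568933  0.07      ]
```

Scale yaw is about -14.8° and its origin about (0.593, -0.089). The console measures 242×143 mm against the given 240×140, and the power key lies about 2 mm from where it should be, so the fit holds. The tare well is near (0.569, -0.083). Now I'll hover over the -y side of the tab with the fingers closed.

Request:
servo_tool(steps=[[0, 0, 0, 0, -7.2], [0, 2, 2.6, 0, 0], [0, 3.5, 4.6, 0, 0], [0, 3.5, 4.6, 0, 0], [0, 3.5, 4.6, 0, 0], [0, 3.5, 4.6, 0, 0], [0, 3.5, 4.6, 0, 0], [0, 3.5, 4.6, 0, 0]], squeeze=10)

```text
time_s: 1.15
tcp_pos: [0.3986, 0.2729, 0.2266]
eef_rot: [-180.0, -0.0, -14.8]
contact_force: [1.2, -0.2, -0.4]
gripper_width: 0.0133
```

Request:
servo_tool(steps=[[0, 3.5, 4.6, 0, 0], [0, 3.5, 4.6, 0, 0], [0, 3.5, 4.6, 0, 0], [0, 3.5, 4.6, 0, 0], [0, 3.5, 4.6, 0, 0], [0, 3.5, 4.6, 0, 0], [0, 3.5, 4.6, 0, 0], [0, 0, 0, 0, 0]])

```text
time_s: 2.15
tcp_pos: [0.553, -0.1027, 0.2256]
eef_rot: [179.9, 0.1, -15.1]
contact_force: [-0.8, 0.6, -1.1]
gripper_width: 0.0007
```

```bash
cat >> h.py <<'E'
from scipy.spatial.transform import Rotation as Ro
def pose():
    s=r.get_state(); T=np.eye(4); T[:3,:3]=Ro.from_euler("xyz",s["eef_rot"],degrees=True).as_matrix(); T[:3,3]=s["tcp_pos"]; return T,s
E
python3 - <<'E'
from h import *
T,s=pose(); im=r.capture("wrist"); cv2.imwrite("pics/w1.png",im[:,:,::-1]); np.save("T1.npy",T)
print(s["time_s"],s["tcp_pos"],s["eef_rot"],s["gripper_width"],s["contact_force"])
E
```

```text
2.15 [ 0.55303783 -0.10268676  0.22558065] [ 1.79945055e+02  8.01395318e-02 -1.51264227e+01] 0.000697418278123043 [-0.8385622   0.64018937 -1.06476784]
```

View pics/w1.png

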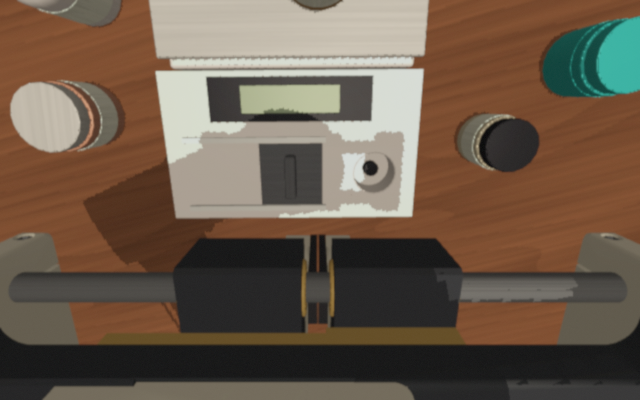

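The wrist view shows the console (edges at rows 70–217), the shutter at (259–322, 143–205), the tab around (290,176) and the power key at (370,168). The pellet jar is to the right and the seed jar to the left. I'll compute positions from this.

Run:
```python
from h import *
T=np.load("T1.npy")
im=cv2.imread("pics/w1.png")
cv2.imwrite("pics/w1c.png",cv2.resize(im[60:330,150:430],None,fx=2.2,fy=2.2,interpolation=cv2.INTER_CUBIC))
W=lambda p,z:ray("wrist",p,z,T)[:2]
C=[W(p,.07) for p in [(177,217),(413,215.5),(423,69),(157,71.5)]]
for i in range(4): print(C[i],np.linalg.norm(C[i]-C[i-1]))
print("o",sum(C)/4); LB,RB,RT,LT=C; yv=LB-RB+LT-RT; print(np.degrees(np.arctan2(-yv[0],yv[1])))
S=[W(p,.074) for p in [(259.5,143.5),(322,143),(322.5,205),(261,205.5)]]; print("sh",sum(S)/4,[np.linalg.norm(S[i]-S[i-1]) for i in range(4)])
print("pk",W((370,168),.05))
print("tab",W((291,176),.091))
# where tcp projects
c=r.calibration("wrist");M=np.linalg.inv(c["tool_from_camera"])
for q in [(0,0,0),(0,.021,0),(0.0095,0,0),(0,.021,-.02),(0.0095,.01,-.06)]:
    p=c["K"]@(M@np.array([*q,1]))[:3]; print(q,p[:2]/p[2])
```

```text
[0.55358771 0.0445705 ] 0.13888272091613646
[ 0.49217763 -0.18791309] 0.24045752047262145
[ 0.62750595 -0.22183625] 0.13951535654519698
[0.68789319 0.00920881] 0.23880628514265861
o [ 0.59029112 -0.08899251]
-14.72230155388798
sh [ 0.56580458 -0.08072227] [np.float64(0.061458249847301014), np.float64(0.05889646290769562), np.float64(0.061402828599846776), np.float64(0.061243613317512526)]
pk [ 0.54691187 -0.15842874]
tab [ 0.56842311 -0.08258051]
(0, 0, 0) [316.27512938 250.43390377]
(0, 0.021, 0) [355.82258065 250.40925734]
(0.0095, 0, 0) [316.24770256 233.85252447]
(0, 0.021, -0.02) [360.60003106 269.0659906 ]
(0.0095, 0.01, -0.06) [344.53375378 301.64490592]
```

View pics/w1c.png

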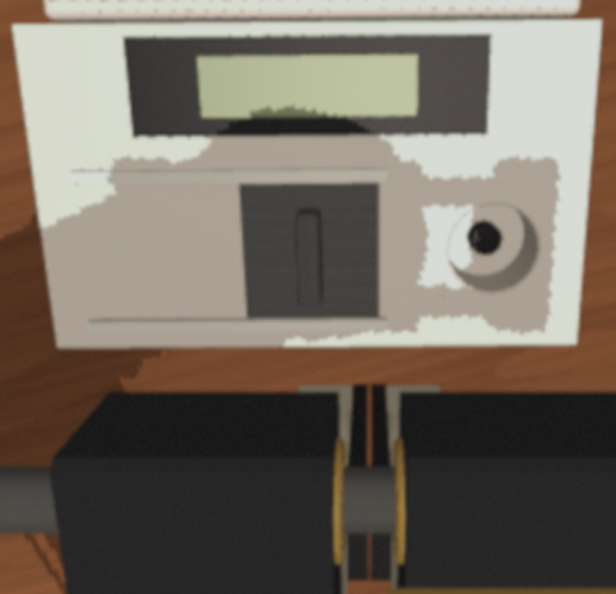

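The two views agree to about 2 mm: tare well ≈ (0.567, -0.082), shutter within a few mm of shut. I'll move to the -y side of the tab and go down.

Request:
servo_tool(steps=[[0, 0.8, 1.2, 0, 0], [0, 0, 0, 4, 0], [0, 0, 0, 4, 0], [0, 0, 0, 3, 0], [0, 0, 0, 2, 0], [0, 0, 0, 0, 0], [0, 0, 0, 0, 0]])

```text
time_s: 3.08
tcp_pos: [0.558, -0.1124, 0.0976]
eef_rot: [-180.0, -0.1, -14.8]
contact_force: [0.5, 0.2, 0.6]
gripper_width: 0.0002
```

Run:
```python
from h import *
T,s=pose(); im=r.capture("wrist"); cv2.imwrite("pics/w2.png",im[:,:,::-1]); np.save("T2.npy",T)
print(s["time_s"],s["tcp_pos"],s["eef_rot"],s["gripper_width"],s["contact_force"])
```

```text
3.075 [ 0.5580487  -0.1124412   0.09764587] [-1.79984778e+02 -7.96733407e-02 -1.47715153e+01] 0.00023674831738485758 [0.48908978 0.24430719 0.60603759]
```

View pics/w2.png

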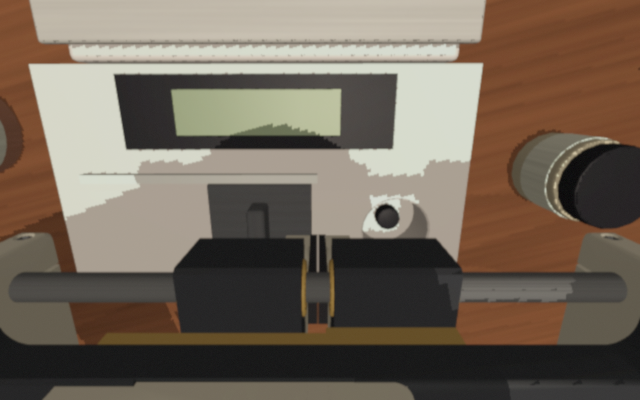

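Request:
servo_tool(steps=[[0, 0, 0.4, 0, 0], [0, 0, 0, 0.8, 0], [0, 0, 0, 0.8, 0], [0, 0, 0, 0, 0], [0, 0, 0, 0, 0]])

```text
time_s: 3.75
tcp_pos: [0.5563, -0.1168, 0.0804]
eef_rot: [180.0, 0.0, -14.8]
contact_force: [0.3, -0.3, 0.7]
gripper_width: 0.0005
```

Request:
servo_tool(steps=[[0, 0, -0.8, 0, 0], [0, 0, -0.8, 0, 0], [0, 0, -0.8, 0, 0], [0, 0, -0.8, 0, 0], [0, 0, 0, 0, 0]])

```text
time_s: 4.38
tcp_pos: [0.5647, -0.085, 0.0805]
eef_rot: [-180.0, -0.0, -14.8]
contact_force: [0.0, 0.2, 0.4]
gripper_width: 0.0004
```

Run:
```python
from h import *
T,s=pose(); im=r.capture("wrist"); cv2.imwrite("pics/w3.png",im[:,:,::-1]); np.save("T3.npy",T)
print(s["time_s"],s["tcp_pos"],s["eef_rot"],s["gripper_width"],s["contact_force"])
```

```text
4.375 [ 0.56469957 -0.08503958  0.08054793] [-1.79982468e+02 -7.42993166e-03 -1.48034445e+01] 0.0004290566451269338 [0.00905545 0.19545444 0.43161869]
```

View pics/w3.png

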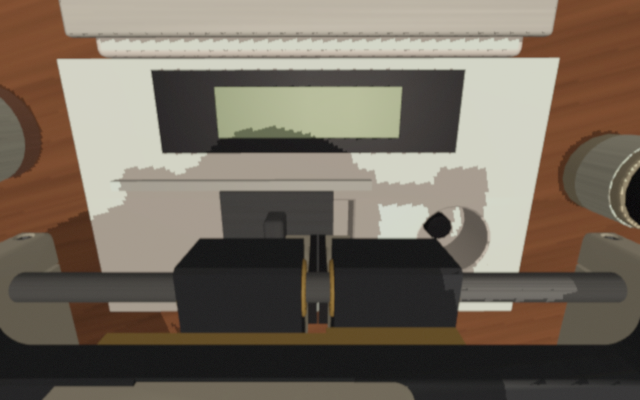

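The shutter is moving and the edge of the well shows at (345,215). I'll keep pushing.

Request:
servo_tool(steps=[[0, 0, -0.8, 0, 0], [0, 0, -0.8, 0, 0], [0, 0, -0.8, 0, 0], [0, 0, -0.8, 0, 0], [0, 0, -0.8, 0, 0], [0, 0, -0.4, 0, 0], [0, 0, 0, 0, 0]])

```text
time_s: 5.3
tcp_pos: [0.5763, -0.0427, 0.0806]
eef_rot: [-180.0, -0.0, -14.8]
contact_force: [0.5, -0.1, 0.5]
gripper_width: 0.0007
```

Request:
servo_tool(steps=[[0, 0, -0.2, 0, 0], [0, 0, -0.2, 0, 0], [0, 0, 0, 0, 0]])

```text
time_s: 5.68
tcp_pos: [0.577, -0.0394, 0.0807]
eef_rot: [-180.0, -0.0, -14.9]
contact_force: [-0.0, 0.7, 0.8]
gripper_width: 0.0005
```

Run:
```python
from h import *
T,s=pose(); im=r.capture("wrist"); cv2.imwrite("pics/w4.png",im[:,:,::-1]); np.save("T4.npy",T)
print(s["time_s"],s["tcp_pos"],s["eef_rot"],s["gripper_width"],s["contact_force"])
```

```text
5.675 [ 0.57699119 -0.03938306  0.08065039] [-1.79985554e+02 -2.23238779e-02 -1.48503216e+01] 0.000513419910284589 [-0.03128946  0.67774985  0.80810821]
```

View pics/w4.png

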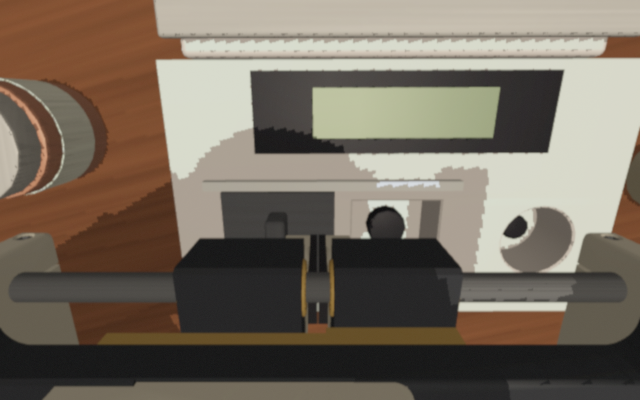

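Run:
```python
from h import *
T=np.load("T4.npy"); o=np.array([.567,-.082]);a=np.radians(-14.8)
X=np.array([np.cos(a),np.sin(a)]);Y=np.array([-X[1],X[0]])
def L(p,z): d=ray("wrist",p,z,T)[:2]-o; return (d@X*1e3).round(1),(d@Y*1e3).round(1)
print("plate",L((222,194),.074),L((334,192),.074),"tab top",L((277,212),.091),"well",L((352,201),.07),L((442,200),.07),"key",L((385,225),.05), "pwell", L((500,240),.07),L((574,240),.07))
d=T[:2,3]-o; print(d@X,d@Y)
```

```text
plate (np.float64(28.1), np.float64(93.2)) (np.float64(29.1), np.float64(34.4)) tab top (np.float64(24.0), np.float64(62.5)) well (np.float64(22.9), np.float64(24.4)) (np.float64(23.4), np.float64(-24.3)) key (np.float64(1.2), np.float64(1.3)) pwell (np.float64(-0.1), np.float64(-59.3)) (np.float64(-0.2), np.float64(-100.8))
-0.001226598235720168 0.04375526154796451
```

The well edges land at y = ±24.4 mm, which confirms the frame. The shutter is at about 64 mm and the finger half-width is about 15 mm. About 6 mm remain to the stop.

Request:
servo_tool(steps=[[0, 0, -0.2, 0, 0], [0, 0, -0.2, 0, 0], [0, 0, -0.2, 0, 0], [0, 0, -0.1, 0, 0], [0, 0, 0, 0, 0]])

```text
time_s: 6.35
tcp_pos: [0.5784, -0.0333, 0.0806]
eef_rot: [179.9, 0.0, -14.8]
contact_force: [0.7, -5.6, 0.6]
gripper_width: 0.0005
```

Run:
```python
from h import *
T,s=pose(); im=r.capture("wrist"); cv2.imwrite("pics/w5.png",im[:,:,::-1]); np.save("T5.npy",T)
print(s["time_s"],s["tcp_pos"],s["contact_force"])
cv2.imwrite("pics/w5c.png",cv2.resize(im[150:330,150:480,::-1],None,fx=2.4,fy=2.4))
```

```text
6.35 [ 0.57839898 -0.03325138  0.08063669] [ 0.70549745 -5.5966555   0.59840604]
```

View pics/w5c.png

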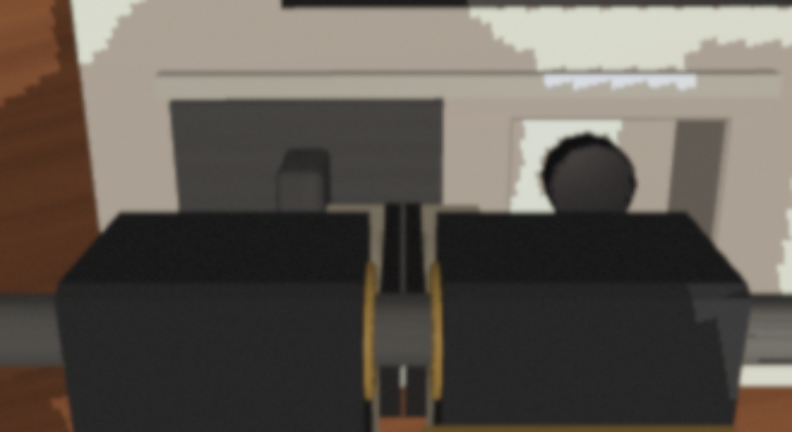

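The end stop is reached: force 5.6 N, and the well is quite clear. Next I back off, rise, and move over the well.

Request:
servo_tool(steps=[[0, 0, 0.5, 0, 0], [0, 0, 0, -2.5, 0], [0, 0.1, 1.5, 0, 0], [0, 0, 1.5, 0, 0], [0, 0, 1.5, 0, 0], [0, 0, 0, 0, 0], [0, 0, 0, 0, 0]])

```text
time_s: 7.28
tcp_pos: [0.5666, -0.0816, 0.1053]
eef_rot: [180.0, 0.0, -14.9]
contact_force: [0.2, -0.3, 0.7]
gripper_width: 0.0003
```

Run:
```python
from h import *
T,s=pose(); im=r.capture("wrist"); cv2.imwrite("pics/w6.png",im[:,:,::-1]); np.save("T6.npy",T)
print(s["time_s"],s["tcp_pos"],s["contact_force"])
o=np.array([.567,-.082]);a=np.radians(-14.8)
X=np.array([np.cos(a),np.sin(a)]);Y=np.array([-X[1],X[0]])
d=T[:2,3]-o; print(d@X,d@Y)
```

```text
7.275 [ 0.56659657 -0.08157676  0.10528656] [ 0.24708847 -0.29227907  0.71884654]
-0.0004981555122923353 0.0003061435879379284
```

View pics/w6.png

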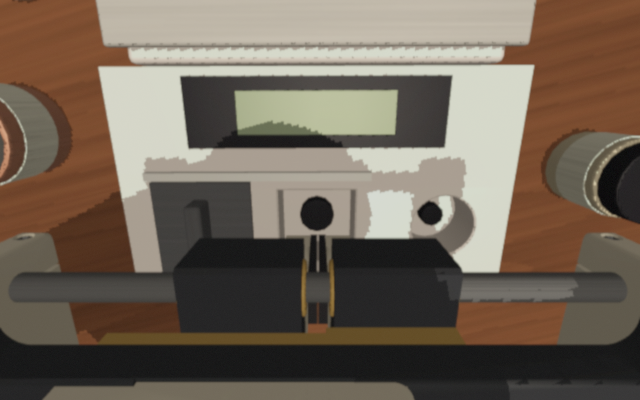

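Run:
```python
from h import *
T=np.load("T6.npy")
for p,z in [((317,213),.05),((317,190),.07),((280,190),.07),((354,190),.07)]:
    q=ray("wrist",p,z,T); print((T[:3,:3].T@(q-T[:3,3])*1e3).round(1))
```

```text
[ 1.7  0.3 55.3]
[23.6  0.4 35.3]
[ 23.6 -22.3  35.3]
[23.6 23.1 35.3]
```

The fingertips are centred over the key to within about 1.5 mm. Descending.

Request:
servo_tool(steps=[[0, 0, 0, 1.5, 0], [0, 0, 0, 1.5, 0], [0, 0, 0, 1.0, 0], [0, 0, 0, 1.0, 0], [0, 0, 0, 0, 0], [0, 0, 0, 0, 0]])

```text
time_s: 8.07
tcp_pos: [0.567, -0.0813, 0.0558]
eef_rot: [-180.0, -0.0, -14.8]
contact_force: [-0.3, -1.2, 0.3]
gripper_width: 0.0007
```

Request:
servo_tool(steps=[[0, 0, 0, 0.4, 0], [0, 0, 0, 0.4, 0], [0, 0, 0, 0.3, 0], [0, 0, 0, 0, 0], [0, 0, 0, 0, 0]])

```text
time_s: 8.7
tcp_pos: [0.5671, -0.0812, 0.0449]
eef_rot: [-180.0, -0.0, -14.8]
contact_force: [0.5, 0.4, 4.8]
gripper_width: 0.001
```

Request:
servo_tool(steps=[[0, 0, 0, 0.1, 0], [0, 0, 0, 0.1, 0], [0, 0, 0, 0, 0], [0, 0, 0, 0, 0], [0, 0, 0, 0, 0]])

```text
time_s: 9.32
tcp_pos: [0.5672, -0.0812, 0.0441]
eef_rot: [-180.0, -0.1, -14.8]
contact_force: [-3.8, 2.1, 17.3]
gripper_width: 0.0003
```

17 N against the stop: the key is fully down and was held. Now I lift and move over to the far (+y) side of the tab.

Request:
servo_tool(steps=[[0, 0, 0, -1.0, 0], [0, 0, 0, -2.0, 0], [0, 0, 0, -2.0, 0], [0, 0, 0, -2.5, 0], [0, 0, 0, 0, 0], [0, 0, -3.0, 0, 0], [0, 0, -3.0, 0, 0], [0, 0, -4.8, 0, 0]])

```text
time_s: 10.32
tcp_pos: [0.5934, 0.0231, 0.1165]
eef_rot: [179.9, 0.1, -15.0]
contact_force: [0.9, -0.2, 0.6]
gripper_width: 0.0005
```

Request:
servo_tool(steps=[[0, 0, 0, 0, 0], [0, 0, 0, 0, 0]])

```text
time_s: 10.58
tcp_pos: [0.5934, 0.0231, 0.1165]
eef_rot: [179.9, 0.1, -14.8]
contact_force: [0.2, -0.6, 0.6]
gripper_width: 0.0002
```

Run:
```python
from h import *
T,s=pose(); im=r.capture("wrist"); cv2.imwrite("pics/w7.png",im[:,:,::-1]); np.save("T7.npy",T)
print(s["time_s"],s["tcp_pos"],s["contact_force"])
o=np.array([.567,-.082]);a=np.radians(-14.8)
X=np.array([np.cos(a),np.sin(a)]);Y=np.array([-X[1],X[0]])
d=T[:2,3]-o; print(d@X,d@Y)
```

```text
10.575 [0.59343722 0.02305731 0.11646428] [ 0.20907637 -0.5528505   0.55801558]
-0.0012763227162005918 0.10832514466166722
```

View pics/w7.png

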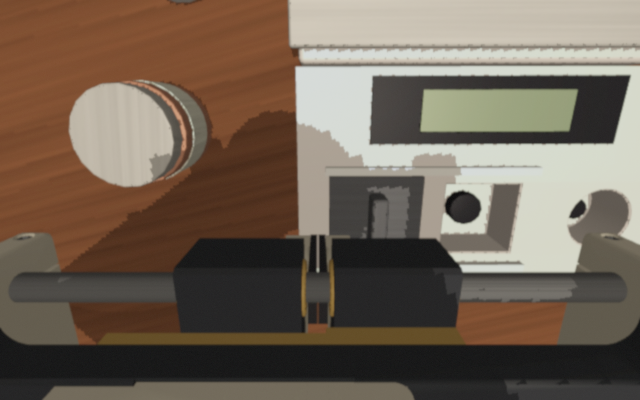

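The fingers are on the +y side of the tab and clear of the seed jar (top 72 mm). I'll go down and push it shut.

Request:
servo_tool(steps=[[0, 0, 0, 1.5, 0], [0, 0, 0, 1.5, 0], [0, 0, 0, 0.6, 0], [0, 0, 0, 0, 0], [0, 0, 0.8, 0, 0], [0, 0, 0.8, 0, 0], [0, 0, 0.8, 0, 0], [0, 0, 0, 0, 0]])

```text
time_s: 11.62
tcp_pos: [0.5881, -0.0008, 0.0819]
eef_rot: [-180.0, -0.0, -14.9]
contact_force: [0.6, 0.1, 0.0]
gripper_width: 0.0005
```

Request:
servo_tool(steps=[[0, 0, 0.8, 0, 0], [0, 0, 0.8, 0, 0], [0, 0, 0.8, 0, 0], [0, 0, 0.8, 0, 0], [0, 0, 0.8, 0, 0], [0, 0, 0.8, 0, 0], [0, 0, 0.8, 0, 0], [0, 0, 0, 0, 0]])

```text
time_s: 12.62
tcp_pos: [0.573, -0.055, 0.0813]
eef_rot: [180.0, 0.1, -14.9]
contact_force: [-0.1, -0.9, -0.4]
gripper_width: 0.0003
```

Request:
servo_tool(steps=[[0, 0, 0.3, 0, 0], [0, 0, 0.2, 0, 0], [0, 0, 0, 0, 0]])

```text
time_s: 13.0
tcp_pos: [0.5724, -0.0592, 0.0814]
eef_rot: [180.0, 0.0, -14.8]
contact_force: [-0.3, -0.4, 0.5]
gripper_width: 0.0006
```

Request:
servo_tool(steps=[[0, 0, 0.2, 0, 0], [0, 0, 0.2, 0, 0], [0, 0, 0.1, 0, 0], [0, 0, 0, 0, 0]])

```text
time_s: 13.5
tcp_pos: [0.5722, -0.0611, 0.0816]
eef_rot: [-179.8, -0.1, -14.8]
contact_force: [-1.6, 15.8, -0.2]
gripper_width: 0.0003
```

Run:
```python
from h import *
T,s=pose(); im=r.capture("wrist"); cv2.imwrite("pics/w8.png",im[:,:,::-1]); np.save("T8.npy",T)
print(s["time_s"],s["tcp_pos"],s["contact_force"])
o=np.array([.567,-.082]);a=np.radians(-14.8)
X=np.array([np.cos(a),np.sin(a)]);Y=np.array([-X[1],X[0]])
d=T[:2,3]-o; print(d@X,d@Y)
```

```text
13.5 [ 0.57217781 -0.06109241  0.08158313] [-1.5696839  15.76624869 -0.24386607]
-0.00033472766438240754 0.021536594973030357
```

View pics/w8.png

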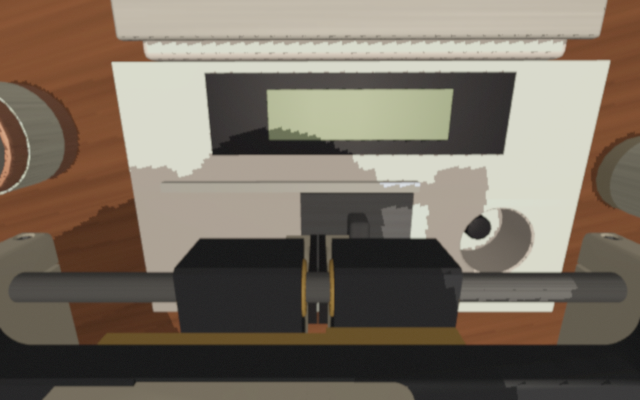

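15.8 N at the shut stop, and the plate covers the well. I'll back off, rise and check.

Request:
servo_tool(steps=[[0, 0, -0.4, 0, 0], [0, 0, -0.8, 0, 0], [0, 0, 0, -3, 0], [0, 0, 0, -4, 0], [0, 0, 0, -4, 0], [0, -2, -4, -3, 0], [0, 0, 0, 0, 0], [0, 0, 0, 0, 0]])

```text
time_s: 14.55
tcp_pos: [0.565, -0.0085, 0.2213]
eef_rot: [180.0, 0.0, -14.8]
contact_force: [-0.5, 1.1, -0.6]
gripper_width: 0.0006
```

Run:
```python
from h import *
T,s=pose(); im=r.capture("wrist"); cv2.imwrite("pics/w9.png",im[:,:,::-1]); np.save("T9.npy",T)
t=r.capture("top"); cv2.imwrite("pics/top9.png",t[:,:,::-1])
a=cv2.imread("pics/top0.png"); d=cv2.absdiff(a,t[:,:,::-1].copy()); cv2.imwrite("pics/cmp.png",cv2.resize(np.hstack([a[100:270,230:450],t[100:270,230:450,::-1]]),None,fx=1.8,fy=1.8))
print(s["time_s"],s["tcp_pos"],s["contact_force"])
```

```text
14.55 [ 0.56497907 -0.00845228  0.22126282] [-0.54393509  1.09165687 -0.56479693]
```

View pics/w9.png

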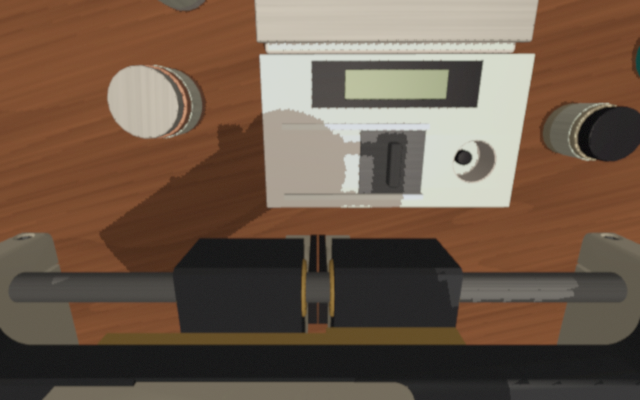

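View pics/cmp.png

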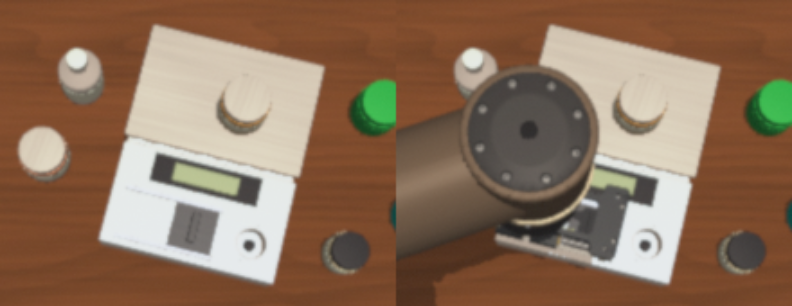

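Run:
```python
from h import *
T=np.load("T9.npy"); o=np.array([.567,-.082]);a=np.radians(-14.8)
X=np.array([np.cos(a),np.sin(a)]);Y=np.array([-X[1],X[0]])
for p in [(360,130),(426,130),(358,194),(422,195)]: 
    d=ray("wrist",p,.074,T)[:2]-o; print(d@X*1e3,d@Y*1e3)
print("seed lid now",ray("wrist",(142,102),.072,T),"before",ray("top",(254,184),.072), "wrist1",ray("wrist",(49,117),.072,np.load("T1.npy")))
r.close_job()
```

```text
29.31273022394386 30.736479187592273
29.259530258843498 -29.918750516990084
-31.866722055695977 30.469890740528044
-32.93952887224852 -31.8365649664797
seed lid now [0.67768713 0.12483618 0.072     ] before [0.67455252 0.12099491 0.072     ] wrist1 [0.67697182 0.12052496 0.072     ]
the job is handed in; nothing more can be done
```

I opened the shutter, pressed the tare key fully down, pushed the shutter shut again, and handed the job in at about 14.7 s of the 54 s allowed. No verdict is reported, so the following rests on my own force readings and pictures:

- **Shutter open:** I pushed the tab to its end stop (5.6 N), and the picture showed the square well quite clear.
- **Tare key:** the fingertips pressed to 44 mm above the counter, which is the full 6 mm. The force rose to 17 N, well above the 5 N spring, and I held it there for more than 0.3 s.
- **Shutter shut:** I pushed it against the shut stop (15.8 N). The last wrist view puts the plate within about 1 mm of centred over the well.
- **Power key and jars:** I never touched the power key, and it looks the same as before. The sample jar, pellet jar and bottle sit where they were in the before and after top views, judged by eye. The arm hid part of the bottle in the last one.
- **Seed jar:** its position measured 4–5 mm different from the earlier views. I put that down to picking pixels by eye near the image edge, since the arm passed well above it and showed no stray force, but I did not check further.
- **End state:** the arm stands clear at z = 0.22 m, touching nothing.

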